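# Snap the tube rotor onto the mini centrifuge

## Robot

A 7-joint arm with a two-finger parallel gripper is mounted at the origin on the work surface. World frame = base frame: x ahead of the robot, y to its left, z up, the work surface at z = 0. Lengths are in m, angles in degrees, forces in N, time in s.
With the tool pointing down it reaches from about 0.425 to 0.875 m from the base axis. Payload 4.7 kg.
Tool frame: the origin (TCP) lies at the very end of the fingers, on their centre line; the grasp point (between the pads) lies 19 mm behind it; z points along the fingers, y is the line along which they close (so a half turn about z gives the same grasp; the last joint's range is limited). The gripper opens to 87 mm and grips with 3 to 60 N. Pads are 19 mm wide; open, the fingers measure 117 mm over their backs; the gripper's body (75 mm by 190 mm) begins 51 mm behind the grasp point.
Start: joints at [-76.026, 18.392, -4.016, 83.108, 1.295, 78.541, -3.26], TCP at [0.148, 0.633, 0.223] pointing down, gripper open.
Joint ranges: [-163.93, 163.93], [-17.29, 119.83], [-79.2, 71.16], [3.27, 140.29], [-89.18, 269.18], [5.43, 117.66], [-154.24, 154.24]. Speed limits (degrees/s): [147.25, 147.25, 180, 180, 180, 180, 180].

## Interface

Orientations are given as [roll, pitch, yaw] about the fixed x, y, z axes, in that order (R = Rz(yaw) Ry(pitch) Rx(roll)).
In Python, from cell import get_obs, eyes, env gives the robot as it stands.
- The arm moves only by the tool servo_tool, never from a script. Its argument "series" is a list that holds one entry, the list of rows, each a list of 7 numbers: the shift along the tool's x, y, z in units of 300 mm (1.0 is 300 mm), then the turn, a rotation vector about the tool's x, y, z in units of pi rad (1.0 is pi rad), then the opening, from 0 (shut) to 1 (fully open). In form: [[[tx, ty, tz, wx, wy, wz, gripper], ...]]. A call has 1 to 12 rows; each row is the pose to reach, as a shift and turn from the pose commanded when the call began, along the tool's axes at that moment, turning the shorter way round; what a row does not reach only later rows make up. A row lasts 1/12 s, in which the tool goes at most 41.7 mm and 7.16 degrees, less where a joint would pass 70% of its speed; a pose out of reach is approached as far as the arm can. A call with a number of a shift or a turn outside -1 to 1 is refused whole. A call with a gripper value outside its range is refused whole. The fingers move at their own pace and stop on an object; "grip_force" is the grip in N (left out, the last holds). Time passes only in rows, so rows that repeat a pose let the fingers close. It gives the time, the measured TCP pose, the force, the opening and the grip force at its end, in the units of the state.
- get_obs(): the state, without advancing time (a new reading comes with each control period).
- eyes.read_camera(name): name is "scene" or "top" or "wrist"; returns a dict with "frame" (384x512x3 uint8, red, green, blue), "depth" (384x512 float32, m along the optical axis (not along the pixel's ray), 0 where there is no reading), "fx", "fy", "cx", "cy" (pixels), "origin" and "rotation" of the camera in the world; the wrist camera has in their place "mount" (4x4, takes a point from camera to tool coordinates, whose origin is the TCP and whose axes are the flange's). Camera axes: x right, y down, z forward; pixel columns grow to the right and rows downward; lengths in m; the calibration is good to about 2 mm. A picture is of the moment at which its call begins: read the wrist's pose just before it.
- env.sign_off(): hands the job in; it is judged then, once.
The state is a dict: "time_s": time; "qpos": joint angles; "joint_velocities": joint speeds; "effort": joint torques, N m; "tool_pos": TCP position; "tool_rot": TCP orientation; "force": force on the tool from outside, world axes, zero at the start; "wrist_torque": the same for the moment, N m; "grip_width": finger opening in m; "grasp_force": force on a finger pad.
Only numpy, scipy, OpenCV 4.12 (cv2) and the standard library are available. Lean on these libraries where they do the work, as an engineer would, in place of code of your own. Each camera call takes 0.05 s, during which the arm holds its last target. There are 200 camera calls.

## Task

Fit the round blue tube rotor to the mini centrifuge: pick it up by its square black knob, set it over the square drive with the flats lined up, and push it straight down until the spring ball clicks and it sits fully home, then let go. Lower it on, do not let it drop, and leave the yellow strip rotor where it stands.

Things in the scene. Friction and masses are not known exactly. Their poses are not given: they have to be found in the camera images.
- rotor_knob (a point): Centre of the black knob (28 mm square, 50 tall, sides along x, y) of the loose blue rotor, 0.25 kg. Blue disc, 92 mm across, eight dark holes: top 25 mm below this point. Under it a grey sleeve 38 mm square, standing on the bench, bottom 71 mm below. In its underside a socket 20 mm square, 39 deep, parallel to the knob, mouth flared to 29, ball groove on all four sides: any quarter turn fits.
- drive_seat (a point): Centre of the steel seat (56 mm across, 70 above the bench) at the foot of the fixed drive of the white centrifuge (160 x 150 mm, top 10 mm lower). The drive is 17 mm square, flats along x, y, 36 tall, its top 10 mm tapered to 7 square; spring ball 5 mm out of the +x flat, 16.5 above the seat. Home, the rotor's sleeve rests on the seat: knob centre 71 mm above this point.
- ball (a joint): How far the brass spring ball is pressed into the drive, m: 0 fully out, at most 0.0055. The socket's mouth meets it 11 to 16 mm before home and presses it in by 1 to 4 mm, which takes a push of roughly 5 to 20 N (more than the weight of the rotor); in the last 5 mm it springs out into the groove and reads about 0 again.
- strip_knob (a point): Centre of the like black knob (28 mm square, 50 mm tall) of the other rotor: yellow, with a rectangular plate 92 x 62 mm with two rows of small holes, top 25 mm below this point; its bottom is 71 mm below. It stands loose on the bench and is to be left alone.
Mind the look-alikes: they are no part of the job. There is more than one size of the part that bears drive_seat; the job needs the largest.

How it is judged (in metres and radians):
At the end, for the whole second after the job is handed in: The blue rotor sits on the centrifuge's drive: its knob's centre is 68 to 73.5 mm above the seat (71 when home) and within 10 mm of the drive's axis, it stands upright within 7 degrees, the ball has sprung out into the groove (pressed in less than 1.5 mm), and the rotor is at rest (z of rotor_knob in the frame of drive_seat between 0.068 and 0.0735 m and horizontal distance between rotor_knob and drive_seat below 0.01 m and angle between rotor_knob's own z axis and vertical below 0.12 rad and value of joint ball below 0.0015 m and linear speed of rotor below 0.02 m/s); the robot touches nothing.
It fails at once if the yellow strip rotor is moved by more than 30 mm (distance of strip_knob from where it was at the start of the episode above 0.03 m).
It fails at once if the blue rotor is let drop onto the drive (falls there faster than 0.5 m/s with no finger touching it) (horizontal distance between rotor_knob and drive_seat below 0.03 m and linear speed of rotor above 0.5 m/s and contact force between the fingers and rotor below 0.1 N).
It also fails if it takes over 48 s, if anything falls off the work surface, if the arm or the gripper's body presses on something with over 40 N, if the wrist force passes 120 N, or if a joint passes its speed limit or range.

## Working session

There is one attempt and no reset: what is moved stays moved. The work goes in short steps, Python scripts to look and compute and a tool call to move; the robot and the scene stay as the last step left them, time stands still between calls to the robot, and variables do not carry over. Pictures are saved under pics/ and viewed, at most 10 in all, crops included, and the job is handed in when it is done.

Besides the shell and the picture viewer there is one more tool, called after "Emit:" in YAML: its name, and indented under it one key for each argument. servo_tool: Moves the arm, as the interface text tells. Shifts and turns lie within -1 to 1; 1 stands for 300 mm of shift or pi rad of turn. Its arguments: {"type":"object","properties":{"series":{"type":"array"},"grip_force":{"type":"number"}},"required":["series"]}

```bash
mkdir -p pics; ls
cat > h.py <<'E'
import numpy as np, cv2
from cell import get_obs, eyes, env
from scipy.spatial.transform import Rotation as R
def cam(n):
    o=get_obs(); c=eyes.read_camera(n)
    if 'mount' in c:
        T=np.eye(4); T[:3,:3]=R.from_euler('xyz',o['tool_rot'],degrees=True).as_matrix(); T[:3,3]=o['tool_pos']
        M=T@np.array(c['mount']); c['origin']=M[:3,3]; c['rotation']=M[:3,:3]
    c['origin']=np.array(c['origin']); c['rotation']=np.array(c['rotation'])
    return c
def pts(c):
    d=c['depth']; v,u=np.mgrid[:d.shape[0],:d.shape[1]]
    p=np.stack([(u-c['cx'])/c['fx']*d,(v-c['cy'])/c['fy']*d,d],-1)
    return p@c['rotation'].T+c['origin']
def plane(c,u,v,z):
    r=c['rotation']@np.array([(u-c['cx'])/c['fx'],(v-c['cy'])/c['fy'],1]); return c['origin']+r*(z-c['origin'][2])/r[2]
def save(c,n): cv2.imwrite('pics/'+n+'.png',c['frame'][:,:,::-1])
E
python3 - <<'E'
from h import *
print(get_obs())
for n in('scene','top'):
    c=cam(n); print(n,c['origin'],c['rotation'].round(3).tolist(),c['fx'],c['cx'],c['cy']); save(c,n+'0')
    np.savez('/tmp/'+n,**c)
E
```

```text
pics
{'time_s': 0.0, 'qpos': array([-76.02596521,  18.43946043,  -4.01521199,  83.17354226,
         1.29421224,  78.54002571,  -3.26143039]), 'joint_velocities': array([-0.10102669, -0.06971857,  0.0817496 ,  0.04291726,  0.00315245,
        0.01755664,  0.09208869]), 'effort': array([ 3.43779884e-04, -4.91285706e+01, -4.03736411e-01, -3.12531388e+01,
       -6.39723195e-02,  4.39381355e-02,  1.66227560e-04]), 'tool_pos': array([0.14797937, 0.6323779 , 0.22146883]), 'tool_rot': array([-1.79892167e+02,  4.97640742e-03,  1.66833799e+02]), 'force': array([-0.12083839,  0.16026673,  0.41323096]), 'wrist_torque': array([-0.03298809,  0.03656289, -0.03301726]), 'grasp_force': 0.0, 'grip_width': 0.08692008594435502}
scene [ 1.02175398 -0.10628967  0.7822158 ] [-141.808, 0.12, 80.222] 401.0790715955201 248.07126938975225 192.8149653401402
top [0.33285129 0.00560591 1.01448834] [-170.097, -0.825, -90.13] 405.66124433608877 253.41440877285996 188.10845233645827
```

```bash
sed -i "s/    c\['origin'\]=np.array(c\['origin'\]); c\['rotation'\]=np.array(c\['rotation'\])/    c['origin']=np.array(c['origin']); r=np.array(c['rotation']); c['rotation']=r if r.ndim==2 else R.from_euler('xyz',r,degrees=True).as_matrix()/" h.py
```

```text
(no output)
```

View pics/scene0.png

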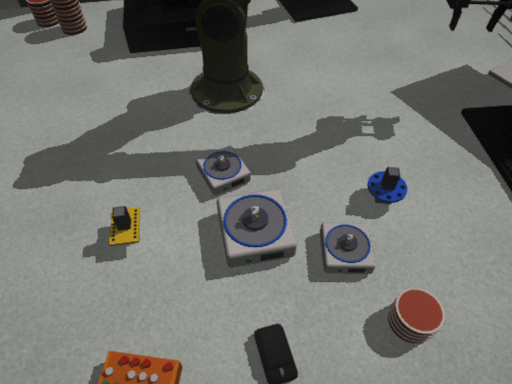

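View pics/top0.png

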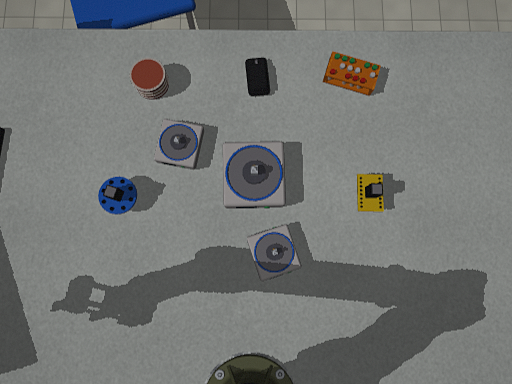

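Run:
```python
from h import *
for n in('top','scene'):
    c=cam(n); P=pts(c); z=P[...,2]; hsv=cv2.cvtColor(c['frame'],cv2.COLOR_RGB2HSV)
    roi=(P[...,0]>.3)&(P[...,0]<.8)&(abs(P[...,1])<.45)
    blue=roi&(cv2.inRange(hsv,(100,120,60),(130,255,255))>0)
    nl,l,st,ce=cv2.connectedComponentsWithStats(blue.astype('uint8'))
    for i in range(1,nl):
        if st[i,4]>60:
            q=P[l==i]; print(n,'blue',ce[i].round(1),st[i],np.median(q,0).round(4),(q.min(0)+q.max(0))/2, q.max(0)-q.min(0))
    # dark knobs
    k=roi&(hsv[...,2]<70)&(z>.075)&(z<.11)
    nl,l,st,ce=cv2.connectedComponentsWithStats(k.astype('uint8'))
    for i in range(1,nl):
        if st[i,4]>40:
            zz=np.percentile(z[l==i],90); m=(l==i)&(abs(z-zz)<.006); q=P[m]
            r=cv2.minAreaRect((q[:,:2]*1000).astype('float32')); print(n,'knob',ce[i].round(1),st[i,4],zz.round(4),r)
    if n=='top':
      g=roi&(z>.052)&(z<.13)&(hsv[...,2]>70)
      nl,l,st,ce=cv2.connectedComponentsWithStats(g.astype('uint8'))
      for i in range(1,nl):
        if st[i,4]>300:
            q=P[l==i]; print('white',ce[i].round(1),st[i,4],cv2.minAreaRect((q[:,:2]*1000).astype('float32')),np.median(q[:,2]))
```

```text
top blue [177.5 141.7] [159 124  38  37 163] [0.6178 0.179  0.044 ] [0.49923909 0.11544221 0.5267084 ] [0.33277559 0.21967259 0.97555989]
top blue [253.5 171.6] [225 145  58  56 356] [ 0.5382 -0.0088  0.0637] [ 0.46960396 -0.008731    0.53640008] [0.27350533 0.13695125 0.95617653]
top blue [117.9 195.6] [ 98 177  39  37 790] [0.4798 0.315  0.0459] [0.43551686 0.19339779 0.50581999] [0.20533114 0.37558375 1.0173367 ]
top blue [273.6 251.3] [254 232  40  40 181] [ 0.3512 -0.0554  0.0433] [ 0.35055116 -0.05611228  0.04232235] [0.09173659 0.0926371  0.00980148]
top knob [113.1 193. ] 98 0.0974 ((484.9333190917969, 319.3396911621094), (28.82941436767578, 27.30284309387207), 71.18929290771484)
top knob [373.9 190.8] 97 0.097 ((490.3405456542969, -291.85833740234375), (27.391658782958984, 26.11322784423828), 88.8790054321289)
white [146.6  79.3] 627 ((771.7908935546875, 258.4211120605469), (87.86131286621094, 56.2260627746582), 89.7450942993164) 0.06046069324679537
white [252.8 174.2] 3343 ((537.5419311523438, -8.479133605957031), (160.39019775390625, 146.90701293945312), 0.6693075895309448
[... 165 characters left out ...]
 ]
scene blue [386.7 188.3] [368 172  39  30 622] [0.4977 0.3103 0.0461] [0.48510132 0.31912567 0.06698117] [0.09133632 0.08949277 0.05293683]
scene blue [254.4 222.4] [224 195  63  52 408] [ 0.5518 -0.0148  0.0633] [ 0.53774235 -0.00976837  0.06239327] [0.13538183 0.1352039  0.00891569]
scene blue [346.9 245.1] [326 225  44  38 181] [0.6258 0.1706 0.0436] [0.61843152 0.17739988 0.04325158] [0.09348823 0.09253008 0.00748207]
scene knob [390.8 176.5] 120 0.096 ((490.0233459472656, 312.7695617675781), (33.68609619140625, 18.36461639404297), 31.0391902923584)
scene knob [120.9 216.8] 141 0.0967 ((493.4823913574219, -291.27459716796875), (27.3727970123291, 25.034563064575195), 88.38457489013672)
```

Emit:
servo_tool:
  series:
    - [[-0.1,-0.06,0,0,0,0,1],[-0.22,-0.125,0,0,0,0,1],[-0.34,-0.19,0,0,0,0,1],[-0.46,-0.26,0,0,0,0,1],[-0.58,-0.33,0,0,0,0,1],[-0.7,-0.4,0,0,0,0,1],[-0.82,-0.47,0,0,0,0,1],[-0.94,-0.535,0,0,0,0,1]]

```text
time_s: 0.87
tool_pos: [0.3873, 0.4105, 0.2227]
tool_rot: [180.0, 0.0, 166.8]
force: [1.8, 0.3, -0.5]
grip_width: 0.0871
grasp_force: 0.0
```

Emit:
servo_tool:
  series:
    - [[-0.12,-0.07,0,0,0,0.01,1],[-0.24,-0.14,0,0,0,0.02,1],[-0.35,-0.2,0,0,0,0.032,1],[-0.39,-0.225,0,0,0,0.032,1],[-0.39,-0.225,0,0,0,0.032,1],[-0.39,-0.225,0,0,0,0.032,1]]

```text
time_s: 1.37
tool_pos: [0.4849, 0.3195, 0.2224]
tool_rot: [180.0, -0.0, 161.0]
force: [-1.2, 0.8, -0.8]
grip_width: 0.0867
grasp_force: 0.0
```

Run:
```python
from h import *
o=get_obs(); print(o['time_s'],o['tool_pos'],o['tool_rot'],o['qpos'],o['force'])
c=cam('wrist'); save(c,'w1'); P=pts(c); z=P[...,2]; print(c['origin'])
hsv=cv2.cvtColor(c['frame'],cv2.COLOR_RGB2HSV)
k=(hsv[...,2]<90)&(abs(z-.096)<.008)&(np.hypot(P[...,0]-.487,P[...,1]-.317)<.04)
q=P[k]; print(len(q),np.median(q,0) if len(q) else 0)
if len(q): print(cv2.minAreaRect((q[:,:2]*1000).astype('float32')))
b=(cv2.inRange(hsv,(100,120,60),(130,255,255))>0)&(abs(z-.046)<.008)
q=P[b]; print(len(q),(q.min(0)+q.max(0))/2,q.max(0)-q.min(0), np.median(q[:,2]))
```

```text
1.3667 [0.48493106 0.31946387 0.22237485] [ 1.79998499e+02 -3.53130876e-02  1.60956745e+02] [-47.51269884   9.88726208  13.07054346  93.86507326  -2.31864847
  76.52931556  36.86815717] [-1.19830666  0.75471017 -0.81382252]
[0.41205978 0.34635762 0.38451073]
671 [0.4860083  0.32051138 0.09624569]
((487.296875, 320.047119140625), (27.625423431396484, 28.3443603515625), 71.7189712524414)
3047 [0.55416156 0.24938004 0.04326847] [0.22521973 0.23293941 0.01026452] 0.04593679505113546
```

View pics/w1.png

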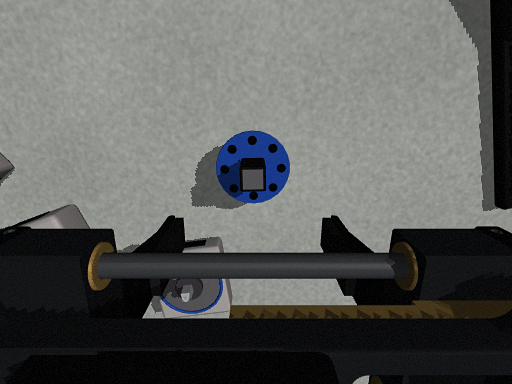

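Emit:
servo_tool:
  series:
    - [[-0.004,0.005,0.1,0,0,0,1],[-0.004,0.005,0.2,0,0,0,1],[-0.004,0.005,0.3,0,0,0,1],[-0.004,0.005,0.4,0,0,0,1],[-0.004,0.005,0.48,0,0,0,1],[-0.004,0.005,0.53,0,0,0,1],[-0.004,0.005,0.56,0,0,0,1],[-0.004,0.005,0.56,0,0,0,1],[-0.004,0.005,0.56,0,0,0,1]]

```text
time_s: 2.17
tool_pos: [0.4856, 0.3224, 0.0549]
tool_rot: [180.0, -0.0, 161.2]
force: [0.4, -0.5, 0.6]
grip_width: 0.0872
grasp_force: 0.0
```

Emit:
servo_tool:
  series:
    - [[0,0,0,0,0,0,0.5],[0,0,0,0,0,0,0.3],[0,0,0,0,0,0,0.1],[0,0,0,0,0,0,0.1],[0,0,0,0,0,0,0.1],[0,0,0,0,0,0,0.1],[0,0,0,0,0,0,0.1],[0,0,0,0,0,0,0.1],[0,0,0,0,0,0,0.1],[0,0,0,0,0,0,0.1]]
  grip_force: 45

```text
time_s: 3.0
tool_pos: [0.4862, 0.3208, 0.0545]
tool_rot: [-180.0, -0.0, 161.1]
force: [-0.2, -1.5, -0.3]
grip_width: 0.0287
grasp_force: 4.1
```

Emit:
servo_tool:
  series:
    - [[0,0,0,0,0,0,0.05],[0,0,0,0,0,0,0.05],[0,0,0,0,0,0,0.05],[0,0,-0.02,0,0,0,0.05],[0,0,-0.06,0,0,0,0.05],[0,0,-0.12,0,0,0,0.05],[0,0,-0.2,0,0,0,0.05],[0,0,-0.28,0,0,0,0.05],[0,0,-0.36,0,0,0,0.05],[0,0,-0.44,0,0,0,0.05],[0,0,-0.5,0,0,0,0.05],[0,0,-0.52,0,0,0,0.05]]

```text
time_s: 4.0
tool_pos: [0.4877, 0.3221, 0.2151]
tool_rot: [179.7, 0.2, 161.1]
force: [1.0, 0.7, -3.4]
grip_width: 0.0276
grasp_force: 45.0
```

Run:
```python
from h import *
o=get_obs(); print(o)
```

```text
{'time_s': 4.0, 'qpos': array([-47.56932474,  10.26562082,  13.11452513,  94.27979867,
        -2.43519961,  75.35653926,  37.01614223]), 'joint_velocities': array([-0.19351851, -0.82477599,  0.15712153, -2.94724942,  0.4771896 ,
        5.62527367, -0.30917558]), 'effort': array([-1.76658053e-01, -3.99199891e+01,  1.29300736e+00, -3.06716537e+01,
       -3.96084669e-02,  3.63131985e-01, -6.25004512e-03]), 'tool_pos': array([0.48772719, 0.32212244, 0.21507326]), 'tool_rot': array([179.67715724,   0.19010906, 161.0724852 ]), 'force': array([ 0.99108116,  0.66222498, -3.40241926]), 'wrist_torque': array([ 0.00433681, -0.08851756, -0.02242925]), 'grasp_force': 44.981949012726545, 'grip_width': 0.02763921986229508}
```

Emit:
servo_tool:
  series:
    - [[-0.03,-0.04,0,0,0,-0.005,0.05],[-0.09,-0.12,0,0,0,-0.015,0.05],[-0.17,-0.22,0,0,0,-0.025,0.05],[-0.25,-0.32,0,0,0,-0.035,0.05],[-0.33,-0.42,0,0,0,-0.045,0.05],[-0.41,-0.52,0,0,0,-0.06,0.05],[-0.49,-0.62,0,0,0,-0.07,0.05],[-0.56,-0.72,0,0,0,-0.085,0.05],[-0.63,-0.81,0,0,0,-0.095,0.05],[-0.68,-0.88,0,0,0,-0.1,0.05],[-0.71,-0.91,0,0,0,-0.105,0.05],[-0.716,-0.917,0,0,0,-0.105,0.05]]

```text
time_s: 5.0
tool_pos: [0.6004, -0.0133, 0.2102]
tool_rot: [-179.9, -0.0, 179.7]
force: [0.6, -0.1, -3.0]
grip_width: 0.0281
grasp_force: 45.0
```

Emit:
servo_tool:
  series:
    - [[0,0,0,0,0,0,0.05],[0,0,0,0,0,0,0.05],[0,0,0,0,0,0,0.05]]

```text
time_s: 5.25
tool_pos: [0.5998, -0.0063, 0.2103]
tool_rot: [179.9, -0.0, -179.9]
force: [-0.4, 0.1, -3.2]
grip_width: 0.0274
grasp_force: 45.0
```

Run:
```python
from h import *
o=get_obs(); print(o['time_s'],o['tool_pos'],o['tool_rot'],o['qpos'],o['force'])
for n in('wrist','top','scene'):
    c=cam(n); save(c,n+'2'); P=pts(c); z=P[...,2]; f=c['frame']
    near=np.hypot(P[...,0]-.5375,P[...,1]+.009)<.1
    hsv=cv2.cvtColor(f,cv2.COLOR_RGB2HSV)
    b=near&(cv2.inRange(hsv,(100,120,50),(130,255,255))>0)&(abs(z-.063)<.01)
    v,u=np.nonzero(b); rp=np.array([plane(c,a,d,.0635) for a,d in zip(u,v)])
    if len(rp)>20:
        A=np.c_[2*rp[:,:2],np.ones(len(rp))]; s=np.linalg.lstsq(A,(rp[:,:2]**2).sum(1),rcond=None)[0]; print(n,'ring fit',s[:2],np.sqrt(s[2]+s[:2]@s[:2]),len(rp),np.median(z[b]))
    d=near&(z>.078)&(z<.112)&(np.hypot(P[...,0]-.5375,P[...,1]+.009)<.03)
    q=P[d]; 
    if len(q): print(n,'drive',len(q),np.median(q,0),q.min(0),q.max(0),cv2.minAreaRect((q[:,:2]*1000).astype('float32')))
    w=near&(abs(z-.060)<.004)
    q=P[w]; 
    if len(q): print(n,'body',cv2.minAreaRect((q[:,:2]*1000).astype('float32')))
```

```text
5.25 [ 0.5998191  -0.00634791  0.21026268] [ 1.79927988e+02 -4.32718623e-02 -1.79865471e+02] [-23.48350511  13.15274056  25.40134599  92.49424785  -5.85423143
  75.70351182  92.92196367] [-0.37460455  0.14019184 -3.18913352]
wrist ring fit [ 0.53927094 -0.00834918] 0.06515634874743219 1785 0.06338102816266822
wrist drive 360 [ 0.53972879 -0.00771122  0.1003636 ] [ 0.53100928 -0.01636374  0.07901375] [5.52295970e-01 9.96951988e-05 1.07198815e-01] ((541.6707763671875, -8.172650337219238), (21.211196899414062, 16.46932601928711), 0.4312058091163635)
wrist body ((537.1517333984375, -8.483833312988281), (152.0896759033203, 146.75584411621094), 1.354303002357483)
scene ring fit [ 0.53958836 -0.01011821] 0.06391551843156007 307 0.06348536512714531
scene body ((537.83544921875, -8.609695434570312), (158.39280700683594, 147.3719482421875), 1.3389689922332764)
```

View pics/wrist2.png

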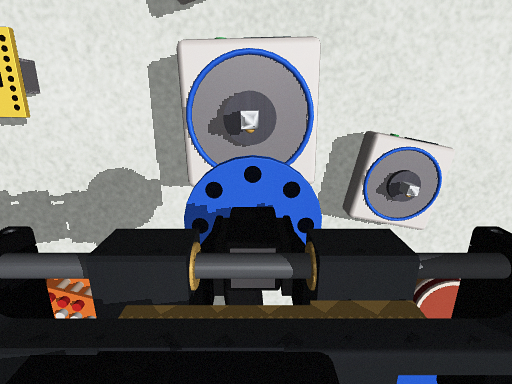

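Run:
```python
from h import *
o=get_obs(); print(o['tool_pos'],o['tool_rot'])
c=cam('wrist'); P=pts(c); z=P[...,2]
hsv=cv2.cvtColor(c['frame'],cv2.COLOR_RGB2HSV)
b=(cv2.inRange(hsv,(100,120,40),(130,255,255))>0)&(z>.18)&(z<.23)
b=cv2.morphologyEx(b.astype('uint8'),cv2.MORPH_OPEN,np.ones((3,3)))
print(b.sum(),np.median(z[b>0]))
# top-most blue pixel per column = front arc
us=[u for u in range(190,318) if b[:,u].any()]
h=np.median(z[b>0])
rp=np.array([plane(c,u,np.nonzero(b[:,u])[0][0],h) for u in us])
A=np.c_[2*rp[:,:2],np.ones(len(rp))]; s=np.linalg.lstsq(A,(rp[:,:2]**2).sum(1),rcond=None)[0]; print('disc',s[:2],np.sqrt(s[2]+s[:2]@s[:2]))
```

```text
[ 0.60001895 -0.00716362  0.21052813] [ 1.79966283e+02 -8.44417358e-03 -1.79893638e+02]
5961 0.20194789338371888
disc [ 0.59908477 -0.00609215] 0.044132566277528075
```

Emit:
servo_tool:
  series:
    - [[0.03,-0.002,0,0,0,0,0.05],[0.08,-0.004,0,0,0,0,0.05],[0.13,-0.004,0,0,0,0,0.05],[0.17,-0.004,0,0,0,0,0.05],[0.195,-0.004,0,0,0,0,0.05],[0.202,-0.004,0.02,0,0,0,0.05],[0.202,-0.004,0.05,0,0,0,0.05],[0.202,-0.004,0.09,0,0,0,0.05],[0.202,-0.004,0.12,0,0,0,0.05],[0.202,-0.004,0.14,0,0,0,0.05],[0.202,-0.004,0.15,0,0,0,0.05],[0.202,-0.004,0.15,0,0,0,0.05]]

```text
time_s: 6.45
tool_pos: [0.5391, -0.0101, 0.1642]
tool_rot: [-180.0, -0.1, 180.0]
force: [0.1, 0.1, -2.6]
grip_width: 0.0279
grasp_force: 45.0
```

Run:
```python
from h import *
o=get_obs(); print(o['time_s'],o['tool_pos'],o['tool_rot'],o['force'],o['wrist_torque'])
c=cam('scene'); cv2.imwrite('pics/s3.png',cv2.resize(c['frame'][120:280,150:350,::-1],None,fx=3,fy=3))
```

```text
6.45 [ 0.53914214 -0.01011884  0.16415679] [-1.79963854e+02 -1.27626916e-01  1.79966743e+02] [ 0.06053331  0.11487769 -2.62819813] [0.01300239 0.01813732 0.00451855]
```

View pics/s3.png

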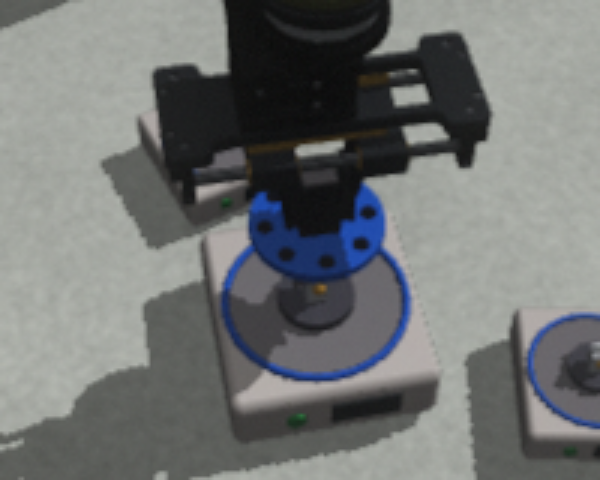

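Emit:
servo_tool:
  series:
    - [[0,0,0.01,0,0,0,0.05],[0,0,0.02,0,0,0,0.05],[0,0,0.03,0,0,0,0.05],[0,0,0.04,0,0,0,0.05],[0,0,0.05,0,0,0,0.05],[0,0,0.06,0,0,0,0.05],[0,0,0.06,0,0,0,0.05],[0,0,0.06,0,0,0,0.05]]
  grip_force: 58

```text
time_s: 7.17
tool_pos: [0.5395, -0.01, 0.1473]
tool_rot: [-180.0, -0.0, 180.0]
force: [0.4, 0.4, -2.3]
grip_width: 0.0274
grasp_force: 58.0
```

Emit:
servo_tool:
  series:
    - [[0,0.003,0.008,0,0,0,0.05],[0,0.003,0.016,0,0,0,0.05],[0,0.003,0.024,0,0,0,0.05],[0,0.003,0.032,0,0,0,0.05],[0,0.003,0.04,0,0,0,0.05],[0,0.003,0.04,0,0,0,0.05]]

```text
time_s: 7.67
tool_pos: [0.5396, -0.0091, 0.1358]
tool_rot: [180.0, -0.0, 180.0]
force: [-2.7, -0.3, 1.0]
grip_width: 0.0273
grasp_force: 58.0
```

Emit:
servo_tool:
  series:
    - [[0,0,0.006,0,0,0,0.05],[0,0,0.012,0,0,0,0.05],[0,0,0.018,0,0,0,0.05],[0,0,0.024,0,0,0,0.05],[0,0,0.024,0,0,0,0.05]]

```text
time_s: 8.08
tool_pos: [0.5394, -0.0091, 0.1274]
tool_rot: [-180.0, -0.0, 180.0]
force: [-0.3, 0.3, -5.9]
grip_width: 0.0281
grasp_force: 58.0
```

Emit:
servo_tool:
  series:
    - [[0,0,0.004,0,0,0,0.05],[0,0,0.008,0,0,0,0.05],[0,0,0.01,0,0,0,0.05],[0,0,0.01,0,0,0,0.05]]

```text
time_s: 8.42
tool_pos: [0.5394, -0.0091, 0.1249]
tool_rot: [-180.0, -0.0, 180.0]
force: [-1.4, 0.2, -4.0]
grip_width: 0.0274
grasp_force: 58.0
```

Emit:
servo_tool:
  series:
    - [[0,0,0.003,0,0,0,0.05],[0,0,0.006,0,0,0,0.05],[0,0,0.006,0,0,0,0.05],[0,0,0.006,0,0,0,0.05]]

```text
time_s: 8.75
tool_pos: [0.5395, -0.0091, 0.1244]
tool_rot: [180.0, -0.0, 180.0]
force: [-4.7, -0.8, 6.8]
grip_width: 0.0275
grasp_force: 58.0
```

Emit:
servo_tool:
  series:
    - [[0,0,0.003,0,0,0,0.05],[0,0,0.005,0,0,0,0.05],[0,0,0.005,0,0,0,0.05]]

```text
time_s: 9.0
tool_pos: [0.5396, -0.0091, 0.1244]
tool_rot: [179.9, -0.0, 180.0]
force: [-8.1, -1.1, 14.0]
grip_width: 0.0275
grasp_force: 58.0
```

Run:
```python
from h import *
o=get_obs(); print(o['tool_pos'],o['force'])
for n in ('scene','wrist'):
    c=cam(n); P=pts(c); z=P[...,2]
    hsv=cv2.cvtColor(c['frame'],cv2.COLOR_RGB2HSV)
    b=(cv2.inRange(hsv,(100,120,40),(130,255,255))>0)&(z>.095)&(z<.15)&(np.hypot(P[...,0]-.5393,P[...,1]+.0085)<.055)
    q=P[b]; print(n,len(q),np.median(q[:,2]),np.percentile(q[:,2],[20,80]))
    A=np.c_[q[:,:2],np.ones(len(q))]; g=abs(q[:,2]-np.median(q[:,2]))<.004; print(np.linalg.lstsq(A[g],q[g,2],rcond=None)[0])
```

```text
[ 0.53959536 -0.00911936  0.12436373] [-8.06676982 -1.05024715 14.03818858]
scene 740 0.11600137884027328 [0.11485265 0.1171146 ]
[-0.0038401  -0.00178366  0.11811186]
wrist 6045 0.11593624811138906 [0.11540662 0.11645566]
[0.00496746 0.00032793 0.11333966]
```

Disc top is at 0.116 m, which is home, so I'll relieve the push, open and retreat.

Emit:
servo_tool:
  series:
    - [[0,0,-0.004,0,0,0,0.05],[0,0,-0.008,0,0,0,0.05],[0,0,-0.008,0,0,0,0.05],[0,0,-0.008,0,0,0,0.4],[0,0,-0.008,0,0,0,0.7],[0,0,-0.008,0,0,0,0.9],[0,0,-0.008,0,0,0,0.9],[0,0,-0.008,0,0,0,0.9],[0,0,-0.008,0,0,0,0.9],[0,0,-0.008,0,0,0,0.9]]

```text
time_s: 9.93
tool_pos: [0.5398, -0.0091, 0.1245]
tool_rot: [180.0, 0.0, 180.0]
force: [1.5, 0.0, -0.1]
grip_width: 0.066
grasp_force: 0.0
```

Emit:
servo_tool:
  series:
    - [[0,0,-0.03,0,0,0,0.9],[0,0,-0.08,0,0,0,0.9],[0,0,-0.15,0,0,0,0.9],[0,0,-0.23,0,0,0,0.9],[0,0,-0.31,0,0,0,0.9],[0,0,-0.37,0,0,0,0.9],[0,0,-0.4,0,0,0,0.9],[0,0,-0.4,0,0,0,0.9],[0,0,-0.4,0,0,0,0.9]]

```text
time_s: 10.68
tool_pos: [0.5396, -0.0091, 0.2444]
tool_rot: [180.0, 0.0, 180.0]
force: [0.5, -0.2, -0.8]
grip_width: 0.0784
grasp_force: 0.0
```

Run:
```python
from h import *
o=get_obs(); print(o['time_s'],o['tool_pos'],o['force'],o['grip_width'])
c=cam('scene'); cv2.imwrite('pics/s4.png',cv2.resize(c['frame'][120:280,150:350,::-1],None,fx=3,fy=3))
for n in ('scene','wrist'):
    c=cam(n); P=pts(c); z=P[...,2]
    hsv=cv2.cvtColor(c['frame'],cv2.COLOR_RGB2HSV)
    b=(cv2.inRange(hsv,(100,120,40),(130,255,255))>0)&(z>.095)&(z<.15)&(np.hypot(P[...,0]-.5393,P[...,1]+.0085)<.06)
    q=P[b]; print(n,len(q),np.median(q,0),(q.min(0)+q.max(0))/2)
```

```text
10.6833 [ 0.53961122 -0.00907511  0.24438574] [ 0.54077734 -0.23514957 -0.78747334] 0.0783712190565498
scene 903 [ 0.55172801 -0.01525051  0.11599733] [ 0.54032378 -0.00904136  0.12824062]
wrist 3744 [ 0.5312132  -0.00747384  0.11598212] [ 0.54088912 -0.0080821   0.12828329]
```

View pics/s4.png

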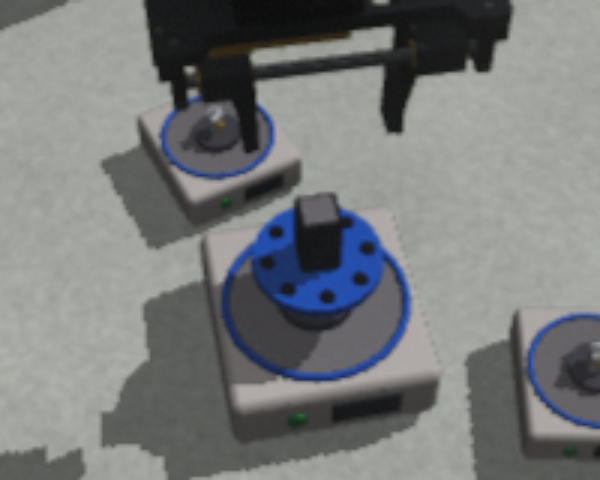

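The blue rotor sits level and home on the large centrifuge, with its disc top at 0.116 m. The gripper is clear.

```bash
python3 -c "
from cell import env
print(env.sign_off())"
```

```text
the job is handed in; nothing more can be done
None
```

The blue rotor is seated home on the large centrifuge's drive, upright and let go, and the job was handed in at about 11 s. The strip rotor was never approached, and hand-in returned no verdict.

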